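# Hold the light float lever level over the open trap body

### The job

Two float levers that look alike lie on blue stands; one has a thick-walled ball float and is heavier. Feel which is the lighter, thin-walled one, leave the heavier lying on its stand, then lift the light lever by its balance point and carry it level to the open green trap body, without touching the body with it. Finish while holding it level and still there, the ball a few centimetres clear above the flange, pivot end straight above the pivot bracket and ball above the other end, ready for the fitter to set in; leave everything else on the counter alone.

Things in the scene. Friction and masses are not known exactly. Their poses are not given: they have to be found in the camera images.
- lever_1: One of two like float levers: cast pivot carrier, flat bar, hollow steel ball. Origin at the pivot pin centre, 62 mm above the counter as it lies, +x along the bar to the ball, z up. Carrier x -18 to 43 mm, 34 wide, 28 high; bar 10 mm wide (y), 14 high, mid-height at z = 0; ball centre x = 210 mm. The lighter lever weighs 0.63 kg (+-5 %) and balances at x = 82 mm; for the heavier see lever_2.
- lever_2: The other float lever: same looks, sizes, axes. The heavier lever weighs 0.89 kg (+-5 %) and balances at x = 119 mm, so gripped at 82 mm its ball end pulls down. Either may be the heavier; only feel tells. Each lies level on its own stand, in slots 6 mm deep under the carrier and under x = 150 to 160 mm; between x = 43 and 150 mm the bar is free all round, 45 mm above the stand's base plate.
- lever_1_float (a point): Centre of lever_1's ball float (diameter 80 mm), 210 mm from the pivot pin.
- lever_2_float (a point): Centre of lever_2's ball float (diameter 80 mm), 210 mm from the pivot pin.
- stand_1: Blue stand of lever_1, fixed: base plate 230 x 84 x 10 mm with two black slotted rests. Origin at the centre of its underside; the pivot pin lies at x = -117 mm, 62 mm up, the ball at x = +93 mm.
- stand_2: Blue stand of lever_2, the same.
- trap_body: The fixture: the open lower casting of a ball float trap, green, with a bright machined flange round its mouth, clamped to the counter. Origin at the centre of its underside, +x from the pivot bracket to the end where the ball goes, z up. Flange 330 x 144 mm, its face 100 mm above the counter; mouth 280 x 96 mm; six-sided ports reach x = +-180 mm.
- body_pivot (a point): Centre of the pin holes of the brass pivot bracket inside the trap body (two upright cheeks near one end), 78 mm above the counter, 22 mm below the flange face, at x = -115 mm of the body. The lever's pivot pin belongs straight above it.
- body_well (a point): The point of the flange plane (100 mm up) above which the ball float's centre belongs, at x = +95 mm of the trap body, 210 mm from the pivot bracket.
- panel: Bystander, fixed: grey test panel, 130 x 180 x 70 mm, with a small screen, a green push button and a clear acrylic guard flap (top about 106 mm up). Origin at the centre of its underside.
- guard_flap (a joint): Hinge of the panel's acrylic guard flap: 0 closed, up to 1.9 rad open. To be left closed.
- probe: Bystander, loose: white ultrasonic probe with a thin steel rod, 222 mm long along x, 36 mm wide, 34 mm high. Origin on its underside, 82 mm from the blunt end.
- trap_disc: Bystander, loose: titanium trap disc, diameter 42 mm, 6 mm thick. Origin at the centre of its underside.
- seal_holder: Bystander, loose: black polymer seal holder, a ring of outer diameter 64, inner 42, height 18 mm. Origin at the centre of its underside.
- union: Bystander, loose: polished stainless union standing on end, 58 mm across, 54 mm high. Origin at the centre of its underside.
- pivot_pin: Bystander, loose: steel pivot pin standing on its head, head diameter 18 mm, pin diameter 8 mm, height 49 mm. Origin at the centre of its underside.

How it is judged:
By the outcome, as a careful person would: the job done as asked, in the order asked, and still so for the second after the job is handed in, while the arm keeps its last pose, push and grip.
It also fails if it takes over 51 s, if anything falls off the work surface, if the arm or the gripper's body presses on something with over 40 N, if the wrist force passes 120 N, or if a joint passes its speed limit or range.

### The arm

A 6-joint arm with a two-finger parallel gripper is mounted at the origin on the work surface. World frame = base frame: x ahead of the robot, y to its left, z up, the work surface at z = 0. Lengths are in m, angles in degrees, forces in N, time in s.
With the tool pointing down it reaches from about 0.25 to 0.725 m from the base axis. Payload 9.7 kg.
Tool frame: the origin (TCP) lies midway between the tips of the shut fingers; the grasp point (between the pads) lies 19 mm behind it; z points along the fingers, y is the line along which they close (so a half turn about z gives the same grasp; the last joint's range is limited). The gripper opens to 85 mm and grips with 20 to 120 N. Pads are 22 mm wide; open, the fingers measure 114 mm over their backs; the gripper's body (76 mm by 85 mm) begins 54 mm behind the grasp point. The pads swing forward as they close: fully open they stand 13 mm farther back than shut.
Start: joints at [74.943, 4.979, 10.078, 95.1, 0, 90], TCP at [0.143, 0.531, 0.231] pointing down, gripper open.
Joint ranges: [-179.16, 179.16], [-48.56, 103.87], [-65.8, 70.77], [-126.05, 130.52], [-82.76, 87.17], [-180, 180]. Speed limits (degrees/s): [127.2, 127.2, 147.25, 180, 180, 180].

### API

Orientations are given as [roll, pitch, yaw] about the fixed x, y, z axes, in that order (R = Rz(yaw) Ry(pitch) Rx(roll)).
In Python, from workcell import bot gives the robot as it stands.
- The arm moves only by the shell command python3 -m crank 'ROWS' [FORCE]. ROWS is JSON, a list of rows, each an object with "gripper": the finger opening in mm, from 0 to 85.4; "travel": the shift along the tool's x, y, z in mm, a list of three; "twist": the turn, a rotation vector about the tool's x, y, z in rad, a list of three. In form: [{"gripper": gripper, "travel": [tx, ty, tz], "twist": [rx, ry, rz]}, ...]. A call has 1 to 12 rows; each row shifts and turns the commanded pose from where the row before left it, along the tool's axes as they then stand; what a row does not reach is not made up. A row lasts 1/8 s, in which the tool goes at most 62.5 mm and 10.7 degrees, less where a joint would pass 70% of its speed; a pose out of reach is approached as far as the arm can. A call is refused whole if a number of a shift passes 62.5 or a number of a turn 0.188, either way. A call with a gripper value outside its range is refused whole. The fingers move at their own pace and stop on an object; FORCE is the grip in N (left out, the last holds). Time passes only in rows, so rows that do not move let the fingers close. It gives the time, the measured TCP pose, the force, the opening and the grip force at its end, in the units of the state.
- bot.get_obs(): the state, without advancing time (a new reading comes with each control period).
- bot.camera(name): name is "scene" or "top" or "wrist"; returns the picture (384x512x3 uint8, red, green, blue); there is no depth.
- bot.calibration(name): a dict with "vfov" (degrees; the focal length in pixels is half the picture's height over the tangent of half this angle, whatever the lens; pixels are square), "cx", "cy" (the principal point, pixels), "camera_from_world" (4x4, takes a point from world to camera coordinates). Camera axes: x right, y down, z forward; pixel columns grow to the right and rows downward; lengths in m; the calibration is good to about 2 mm. A picture is of the moment at which its call begins: read the wrist's pose just before it. calibration takes no time and is no camera call; for the wrist camera it gives the pose at the moment of the call.
- bot.job_done(): hands the job in; it is judged then, once.
The state is a dict: "time": time; "q": joint angles; "qd": joint speeds; "joint_efforts": joint torques, N m; "ee_pos": TCP position; "tcp_rot": TCP orientation; "wrist_force": force on the tool from outside, world axes, zero at the start; "torque": the same for the moment, N m; "opening": finger opening in m; "grasp_force": force on a finger pad.
Only numpy, scipy, OpenCV 4.12 (cv2) and the standard library are available. Lean on these libraries where they do the work, as an engineer would, in place of code of your own. Each camera call takes 0.05 s, during which the arm holds its last target. There are 200 camera calls.

## Working session

There is one attempt and no reset: what is moved stays moved. The work goes in short steps, Python scripts to look and compute and a shell command to move; the robot and the scene stay as the last step left them, time stands still between calls to the robot, and variables do not carry over. Pictures are saved under pics/ and viewed, at most 10 in all, crops included, and the job is handed in when it is done.

```bash
mkdir -p pics; ls; python3 - <<'E'
from workcell import bot
import cv2,numpy as np
for n in("top","scene"):
    im=bot.camera(n); cv2.imwrite(f"pics/{n}0.png",im[:,:,::-1])
    c=bot.calibration(n); print(n,c['vfov'],c['cx'],c['cy'],np.round(c['camera_from_world'],3).tolist())
print({k:np.round(v,3).tolist() for k,v in bot.get_obs().items()})
E
```

```text
pics
top 54.8546300723326 254.2084395808517 189.96150607142908 [[0.004, -1.0, 0.011, 0.027], [-0.993, -0.005, -0.121, 0.501], [0.121, -0.01, -0.993, 1.243], [0.0, 0.0, 0.0, 1.0]]
scene 44.27401396092161 261.0684856371903 194.09124240973645 [[0.637, 0.771, -0.012, -0.357], [0.582, -0.49, -0.649, -0.213], [-0.506, 0.406, -0.761, 1.705], [0.0, 0.0, 0.0, 1.0]]
{'time': 0.1, 'q': [74.945, 5.007, 10.038, 95.099, 0.001, 90.001], 'qd': [0.063, -0.029, 0.049, 0.022, 0.03, 0.023], 'joint_efforts': [-0.0, -52.156, 46.566, 0.016, 0.0, -0.0], 'ee_pos': [0.143, 0.531, 0.231], 'tcp_rot': [-179.931, -0.001, 164.944], 'wrist_force': [0.262, 0.1, 0.734], 'torque': [-0.018, -0.03, 0.019], 'grasp_force': 0.0, 'opening': 0.085}
```

View pics/top0.png

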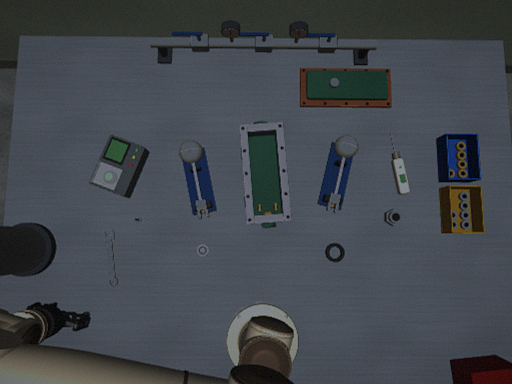

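View pics/scene0.png

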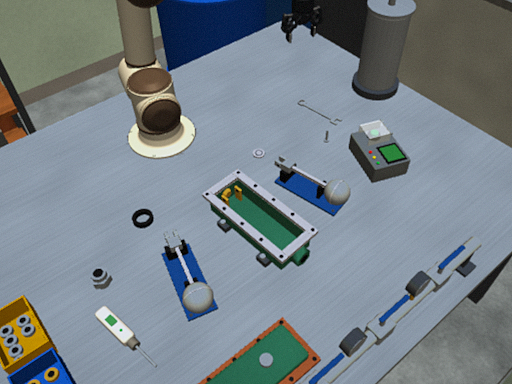

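The top view shows lever A (left) with its ball at (191,152) and carrier at (203,210). Lever B (right) has its ball at (346,147) and carrier at (334,205). The trap body flange spans about (240–290, 122–225), with the bracket at its near end at (268,208). The scene view agrees with this.

```bash
cat > h.py <<'E'
import numpy as np,cv2
from workcell import bot
def ray(n,uv,z,c=None):
    c=c or bot.calibration(n); f=192/np.tan(np.radians(c['vfov']/2)); T=np.array(c['camera_from_world'])
    R,t=T[:3,:3],T[:3,3]; o=-R.T@t; uv=np.atleast_2d(uv).astype(float)
    d=np.c_[(uv[:,0]-c['cx'])/f,(uv[:,1]-c['cy'])/f,np.ones(len(uv))]@R
    return (o+d*((z-o[2])/d[:,2])[:,None])
def proj(n,p,c=None):
    c=c or bot.calibration(n); f=192/np.tan(np.radians(c['vfov']/2)); T=np.array(c['camera_from_world'])
    q=np.atleast_2d(p)@T[:3,:3].T+T[:3,3]; return np.c_[q[:,0]/q[:,2]*f+c['cx'],q[:,1]/q[:,2]*f+c['cy']]
E
python3 - <<'E'
from h import *
im=cv2.imread("pics/top0.png"); hsv=cv2.cvtColor(im,cv2.COLOR_BGR2HSV); g=cv2.cvtColor(im,cv2.COLOR_BGR2GRAY)
m=cv2.inRange(hsv,(105,150,40),(125,255,255))
for nm,x0,x1 in(("A",170,225),("B",310,362)):
    k=np.zeros_like(m);k[130:225,x0:x1]=m[130:225,x0:x1]
    p=np.argwhere(k)[:,::-1]; w=ray("top",p,.01)[:,:2].astype(np.float32)
    r=cv2.minAreaRect(w*1000); print(nm,len(p),r, cv2.boxPoints(r).round().tolist())
    b=cv2.HoughCircles(cv2.resize(g[130:180,x0:x1],None,fx=4,fy=4,interpolation=cv2.INTER_CUBIC),cv2.HOUGH_GRADIENT,1,200,param1=80,param2=15,minRadius=36,maxRadius=60)
    if b is not None:
        c=b[0,0]/4+[x0,130,0]; print(" ball",c,ray("top",c[:2],.062))
    y=g[195:222,x0:x1]
mf=cv2.inRange(hsv,(0,0,125),(179,60,255)); mf[:,:232]=0;mf[:,298:]=0;mf[:115]=0;mf[232:]=0
cs=max(cv2.findContours(mf,0,2)[0],key=cv2.contourArea); w=ray("top",cs[:,0],.1)[:,:2].astype(np.float32)*1000
r=cv2.minAreaRect(w);print("flange",r,cv2.boxPoints(r).round().tolist())
mb=cv2.inRange(hsv,(12,120,60),(35,255,255)); p=np.argwhere(mb[195:222,245:290])[:,::-1]+[245,195]
print("brass",len(p),p.mean(0),ray("top",p.mean(0),.085))
s=im[110:240,160:370]; cv2.imwrite("pics/c1.png",cv2.convertScaleAbs(cv2.resize(s,None,fx=3.8,fy=3.8,interpolation=cv2.INTER_CUBIC),alpha=1.5))
E
```

```text
A 809 ((533.60595703125, 225.12603759765625), (224.50404357910156, 80.80673217773438), 12.225591659545898) [[415.0, 241.0], [432.0, 162.0], [652.0, 209.0], [635.0, 288.0]]
B 795 ((555.7879028320312, -258.29071044921875), (81.92152404785156, 223.73681640625), 75.97372436523438) [[437.0, -271.0], [654.0, -325.0], [674.0, -246.0], [457.0, -191.0]]
flange ((387.88140869140625, 52.432716369628906), (0.0, 0.0), 0.0) [[388.0, 52.0], [388.0, 52.0], [388.0, 52.0], [388.0, 52.0]]
brass 48 [267.8125     208.85416667] [[ 0.4316307  -0.01528223  0.085     ]]
```

View pics/c1.png

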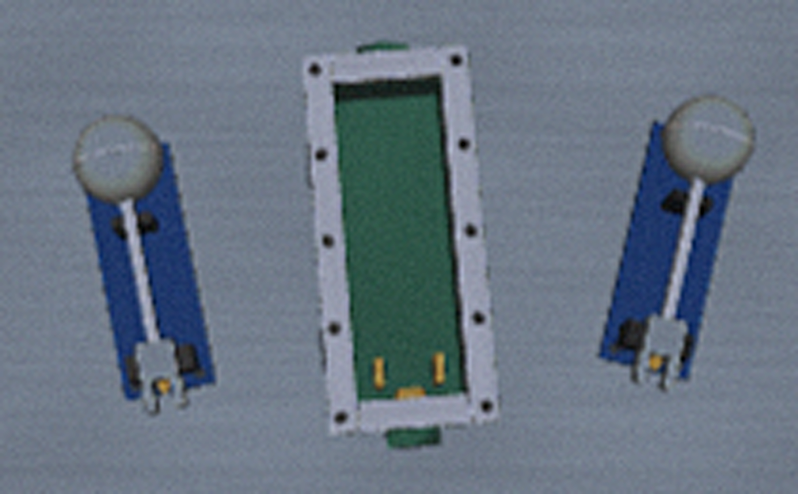

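The crop (3.8x, offset 160,110) shows these points:
- **Balls:** (117,158) and (708,139).
- **Flange corners:** about (304,57), (466,47), (497,421) and (332,433).
- **Bracket cheeks:** (379,373) and (439,367).

Both stand rectangles come out close to the given 230x84 mm.

```bash
python3 - <<'E'
from h import *
o=np.array([160,110]);C=lambda a:(np.array(a)+.5)/3.8-.5+o
for nm,c,a,b in(("A",(533.6,225.1),12.2,(117,158)),("B",(555.8,-258.3),-14.0,(708,139))):
    d=np.array([np.cos(np.radians(a)),np.sin(np.radians(a))]);c=np.array(c)/1e3
    pin=c-.117*d; print(nm,"pin",pin,"ball pred",c+.093*d,"ball seen",ray("top",C(b),.062)[0],"bal82",pin+.082*d, 'r',np.hypot(*(pin+.082*d)))
cor=ray("top",C([(304,57),(466,47),(497,421),(332,433)]),.1)[:,:2]
print(cor.round(4).tolist(),[np.linalg.norm(cor[i]-cor[i-1]).round(3) for i in range(4)])
hol=ray("top",C([(314,69),(456,60),(487,406),(340,418)]),.1)[:,:2]
for k in(cor,hol):
    d=k[0]+k[1]-k[2]-k[3]; d/=np.linalg.norm(d);m=k.mean(0);print("body",m,np.degrees(np.arctan2(d[1],d[0])),"pivot",m-.115*d,"well",m+.095*d)
ch=ray("top",C([(379,358),(439,353)]),.09);print("cheeks tops",ch.tolist(),ch.mean(0))
E
```

```text
A pin [0.41924234 0.200375  ] ball pred [0.62449968 0.24475321] ball seen [0.62778068 0.24630458 0.062     ] bal82 [0.49939044 0.21770363] r 0.544780402271299
B pin [ 0.4422754  -0.22999514] ball pred [ 0.6460375  -0.28079874] ball seen [ 0.6487379  -0.28330858  0.062     ] bal82 [ 0.52183965 -0.24983273] r 0.5785611589790387
[[0.7103, 0.079], [0.7204, -0.0628], [0.3936, -0.0875], [0.3828, 0.0524]] [np.float64(0.329), np.float64(0.142), np.float64(0.328), np.float64(0.14)]
body [ 0.55177082 -0.00470364] 4.486719486002787 pivot [ 0.43712324 -0.01369986] well [0.64647969 0.00272803]
body [ 0.55248181 -0.00427904] 4.67788858287472 pivot [ 0.43786488 -0.01365773] well [0.64716536 0.00346858]
cheeks tops [[0.4475236440311465, 0.012533521254410318, 0.09000000000000008], [0.45210091990081813, -0.03906726684169514, 0.09000000000000008]] [ 0.44981228 -0.01326687  0.09      ]
```

Both levers and the trap body are located consistently: the ball and cheek cross-checks agree to about 3 mm, and the flange measures 329x141 mm. I'll move above lever A's balance point.

```bash
python3 -m crank '[{"gripper":50,"travel":[-53,-26,0],"twist":[0,0,0]},{"gripper":50,"travel":[-53,-26,0],"twist":[0,0,0]},{"gripper":50,"travel":[-53,-26,0],"twist":[0,0,0]},{"gripper":50,"travel":[-53,-26,0],"twist":[0,0,0]},{"gripper":50,"travel":[-53,-26,0],"twist":[0,0,0]},{"gripper":50,"travel":[-53,-26,0],"twist":[0,0,0]},{"gripper":50,"travel":[-53,-26,0],"twist":[0,0,0]},{"gripper":50,"travel":[-53,-26,0],"twist":[0,0,0]},{"gripper":50,"travel":[0,0,0],"twist":[0,0,-0.159]},{"gripper":50,"travel":[0,0,0],"twist":[0,0,-0.159]},{"gripper":50,"travel":[0,0,0],"twist":[0,0,-0.159]},{"gripper":50,"travel":[0,0,0],"twist":[0,0,0]}]'; python3 -c "
from h import *
o=bot.get_obs();print(o)
cv2.imwrite('pics/w1.png',bot.camera('wrist')[:,:,::-1])"
```

```text
time: 1.6
ee_pos: [0.4982, 0.22, 0.2309]
tcp_rot: [-180.0, -0.0, -167.8]
wrist_force: [-0.9, 0.2, 0.3]
opening: 0.0504
grasp_force: 0.0
{'time': 1.6, 'q': array([ 2.38254972e+01,  4.26930907e+00,  9.27942139e+00,  9.50502006e+01,
       -2.62158814e-04,  1.16204026e+01]), 'qd': array([ 0.13881508, -0.18681481, -0.04312658, -0.07230569,  0.02920563,
        5.01608434]), 'joint_efforts': array([-1.24092693e-01, -5.12095499e+01,  4.65207160e+01,  7.60172348e-03,
       -2.74529724e-03, -1.35918606e+00]), 'ee_pos': array([0.49822534, 0.22000703, 0.23090408]), 'tcp_rot': array([-1.79991668e+02, -3.92137901e-02, -1.67794908e+02]), 'wrist_force': array([-0.91464992,  0.18645698,  0.32881032]), 'torque': array([-0.00217521, -0.00796729, -0.01997076]), 'grasp_force': 0.0, 'opening': 0.050435203117641984}
```

View pics/w1.png

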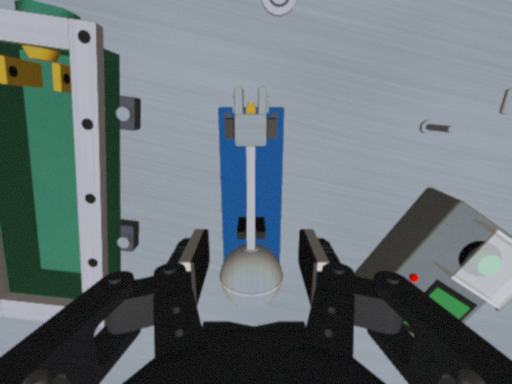

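The wrist view shows lever A straight along the image: carrier front edge at row 145, bar at about column 250, ball centre at (251,277), and nothing near the bar. Next I'll refine the grasp point.

```bash
python3 - <<'E'
from h import *
im=cv2.imread("pics/w1.png"); g=cv2.cvtColor(im,cv2.COLOR_BGR2GRAY)
hsv=cv2.cvtColor(im,cv2.COLOR_BGR2HSV); c=bot.calibration("wrist"); np.save("wc.npy",0)
mid=[]
for r in (160,205):
    k=np.where((hsv[r,225:280,1]<90)&(g[r,225:280]>80))[0]+225; mid.append((k.min()+k.max())/2); print(r,k.min(),k.max())
w=ray("wrist",[(mid[0],160),(mid[1],205)],.069,c); d=w[1]-w[0]; print(w.round(4).tolist(),np.degrees(np.arctan2(d[1],d[0])))
print("carrier edge x43,z.076",ray("wrist",(mid[0],145.5),.076,c)); print("ball",ray("wrist",(251,276),.062,c)); print("pin seen", ray("wrist",(251,107),.06,c))
T=np.array(c['camera_from_world']);print("cam",-T[:3,:3].T@T[:3,3])
E
```

```text
160 246 255
205 246 255
[[0.4815, 0.2128, 0.069], [0.5334, 0.2237, 0.069]] 11.899202589379243
carrier edge x43,z.076 [[0.46491131 0.20935347 0.076     ]]
ball [[0.63096186 0.24484294 0.062     ]]
pin seen [[0.42616449 0.20155877 0.06      ]]
cam [0.4268067  0.20475244 0.37333618]
```

```bash
python3 -m crank '[{"gripper":50,"travel":[-4,-3.5,40],"twist":[0,0,0]},{"gripper":50,"travel":[0,0,50],"twist":[0,0,0]},{"gripper":50,"travel":[0,0,50],"twist":[0,0,0]},{"gripper":50,"travel":[0,0,35],"twist":[0,0,0]},{"gripper":50,"travel":[0,0,13],"twist":[0,0,0]},{"gripper":50,"travel":[0,0,0],"twist":[0,0,0]},{"gripper":50,"travel":[0,0,0],"twist":[0,0,0]}]' 80; python3 -c "
from h import *
o=bot.get_obs();print(o['torque'],o['wrist_force'])"; python3 -m crank '[{"gripper":5,"travel":[0,0,0],"twist":[0,0,0]},{"gripper":5,"travel":[0,0,0],"twist":[0,0,0]},{"gripper":5,"travel":[0,0,0],"twist":[0,0,0]},{"gripper":5,"travel":[0,0,0],"twist":[0,0,0]},{"gripper":5,"travel":[0,0,0],"twist":[0,0,0]},{"gripper":5,"travel":[0,0,0],"twist":[0,0,0]},{"gripper":5,"travel":[0,0,0],"twist":[0,0,0]},{"gripper":5,"travel":[0,0,0],"twist":[0,0,0]}]' 80; python3 -c "
from h import *
o=bot.get_obs();print(o['torque'],o['wrist_force'],o['q'],o['joint_efforts'])
cv2.imwrite('pics/w2.png',bot.camera('wrist')[:,:,::-1])"
```

```text
time: 2.52
ee_pos: [0.5039, 0.2179, 0.0451]
tcp_rot: [180.0, 0.1, -167.8]
wrist_force: [-0.4, 0.0, 0.0]
opening: 0.05
grasp_force: 0.0
[-0.02650998 -0.04056608  0.02926678] [-0.4278435   0.03352152  0.0061673 ]
time: 3.52
ee_pos: [0.5033, 0.2176, 0.0442]
tcp_rot: [180.0, 0.1, -167.7]
wrist_force: [-0.8, -0.5, 6.3]
opening: 0.0082
grasp_force: 78.4
[-0.20608698  0.16677291 -0.03325647] [-0.76410686 -0.47044304  6.32526382] [ 2.33874870e+01  5.25190809e+00 -1.03615739e+01  7.43167956e+01
 -6.69162763e-03  1.11218493e+01] [ 2.79135900e-01 -4.89264965e+01  4.38364720e+01 -5.24785202e-01
  1.34030096e-01 -1.22626938e-02]
```

```bash
python3 -m crank '[{"gripper":5,"travel":[0,0,-1],"twist":[0,0,0]},{"gripper":5,"travel":[0,0,-1],"twist":[0,0,0]},{"gripper":5,"travel":[0,0,-1],"twist":[0,0,0]},{"gripper":5,"travel":[0,0,-1],"twist":[0,0,0]},{"gripper":5,"travel":[0,0,0],"twist":[0,0,0]},{"gripper":5,"travel":[0,0,0],"twist":[0,0,0]},{"gripper":5,"travel":[0,0,0],"twist":[0,0,0]}]'; python3 -c "
from h import *
o=bot.get_obs();print(o['torque'],o['wrist_force'],o['joint_efforts'])
cv2.imwrite('pics/w3.png',bot.camera('wrist')[:,:,::-1])"
```

```text
time: 4.45
ee_pos: [0.5028, 0.2175, 0.0471]
tcp_rot: [-180.0, -0.0, -167.7]
wrist_force: [0.4, 0.6, -8.4]
opening: 0.0083
grasp_force: 77.8
[-0.0231718   0.32126892 -0.04105843] [ 0.43729921  0.59086893 -8.44109776] [ 2.67582916e-03 -5.69191682e+01  5.08352029e+01 -3.14367637e-01
 -6.35691849e-02  2.10586149e-03]
```

Lever A reads 8.4 N with 0.32 Nm pulling the ball end down, so it is the heavier one. I'll set it back on its stand, open gently and rise.

```bash
python3 -m crank '[{"gripper":5,"travel":[0,0,1],"twist":[0,0,0]},{"gripper":5,"travel":[0,0,1],"twist":[0,0,0]},{"gripper":5,"travel":[0,0,1],"twist":[0,0,0]},{"gripper":5,"travel":[0,0,0.8],"twist":[0,0,0]},{"gripper":5,"travel":[0,0,0],"twist":[0,0,0]},{"gripper":5,"travel":[0,0,0],"twist":[0,0,0]}]'; python3 -m crank '[{"gripper":12,"travel":[0,0,0],"twist":[0,0,0]},{"gripper":30,"travel":[0,0,0],"twist":[0,0,0]},{"gripper":50,"travel":[0,0,0],"twist":[0,0,0]},{"gripper":50,"travel":[0,0,0],"twist":[0,0,0]},{"gripper":50,"travel":[0,0,-20],"twist":[0,0,0]},{"gripper":50,"travel":[0,0,-50],"twist":[0,0,0]},{"gripper":50,"travel":[0,0,-50],"twist":[0,0,0]},{"gripper":50,"travel":[0,0,-50],"twist":[0,0,0]},{"gripper":50,"travel":[0,0,-18],"twist":[0,0,0]},{"gripper":50,"travel":[0,0,0],"twist":[0,0,0]},{"gripper":50,"travel":[0,0,0],"twist":[0,0,0]}]'; python3 - <<'E'
from h import *
im=bot.camera('wrist')[:,:,::-1]; c=bot.calibration("wrist"); cv2.imwrite('pics/w4.png',im)
o=bot.get_obs(); print(o['ee_pos'],o['tcp_rot'],o['q'].round(1)); p=o['ee_pos'][:2]
# travel to above B: target yaw 166 (=-14+180), target balance (.5246,-.2505)
psi=np.radians(o['tcp_rot'][2]); d=np.array([.5246,-.2505])-p
print("tool dx,dy mm",1e3*(d[0]*np.cos(psi)+d[1]*np.sin(psi)),1e3*(d[0]*np.sin(psi)-d[1]*np.cos(psi)),"twist z",-((np.radians(166)-psi+np.pi)%(2*np.pi)-np.pi))
E
```

```text
time: 5.25
ee_pos: [0.503, 0.2176, 0.0442]
tcp_rot: [180.0, 0.0, -167.7]
wrist_force: [-4.9, -0.8, 2.3]
opening: 0.008
grasp_force: 79.3
time: 6.62
ee_pos: [0.5027, 0.2174, 0.2301]
tcp_rot: [-180.0, -0.1, -167.7]
wrist_force: [0.9, 0.7, 0.2]
opening: 0.0501
grasp_force: 0.0
[0.50255657 0.21738935 0.22992623] [-1.79975908e+02 -1.19024998e-01 -1.67725146e+02] [23.4  4.7  9.7 95.1 -0.  11.1]
tool dx,dy mm 77.93450860103525 -461.8793846700149 twist z 0.45858270495490316
```

View pics/w4.png

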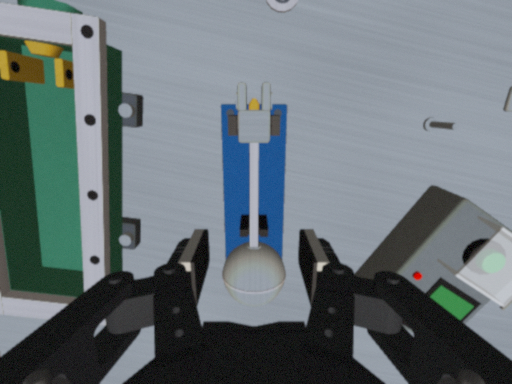

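Lever A lies seated on its stand as before. Moving to lever B.

```bash
python3 -m crank '[{"gripper":50,"travel":[9.7,-57.7,0],"twist":[0,0,0]},{"gripper":50,"travel":[9.7,-57.7,0],"twist":[0,0,0]},{"gripper":50,"travel":[9.7,-57.7,0],"twist":[0,0,0]},{"gripper":50,"travel":[9.7,-57.7,0],"twist":[0,0,0]},{"gripper":50,"travel":[9.7,-57.7,0],"twist":[0,0,0]},{"gripper":50,"travel":[9.7,-57.7,0],"twist":[0,0,0]},{"gripper":50,"travel":[9.7,-57.7,0],"twist":[0,0,0]},{"gripper":50,"travel":[9.7,-57.7,0],"twist":[0,0,0]},{"gripper":50,"travel":[0,0,0],"twist":[0,0,0.153]},{"gripper":50,"travel":[0,0,0],"twist":[0,0,0.153]},{"gripper":50,"travel":[0,0,0],"twist":[0,0,0.153]},{"gripper":50,"travel":[0,0,0],"twist":[0,0,0]}]'; python3 -m crank '[{"gripper":50,"travel":[0,0,0],"twist":[0,0,0]},{"gripper":50,"travel":[0,0,0],"twist":[0,0,0]}]';  python3 - <<'E'
from h import *
im=bot.camera('wrist')[:,:,::-1]; c=bot.calibration("wrist"); cv2.imwrite('pics/w5.png',im)
o=bot.get_obs(); print(o['ee_pos'],o['tcp_rot'],o['q'].round(1))
g=cv2.cvtColor(im,cv2.COLOR_BGR2GRAY); hsv=cv2.cvtColor(im,cv2.COLOR_BGR2HSV); mid=[]
for r in (160,205):
    k=np.where((hsv[r,225:280,1]<90)&(g[r,225:280]>80))[0]+225; mid.append((k.min()+k.max())/2); print(r,k.min(),k.max())
w=ray("wrist",[(mid[0],160),(mid[1],205)],.069,c); d=w[1]-w[0]; print(w.round(4).tolist(),np.degrees(np.arctan2(d[1],d[0])))
E
```

```text
time: 8.18
ee_pos: [0.5249, -0.2499, 0.2303]
tcp_rot: [180.0, -0.1, 166.0]
wrist_force: [-0.1, 0.7, 0.1]
opening: 0.0504
grasp_force: 0.0
time: 8.43
ee_pos: [0.5252, -0.2499, 0.2312]
tcp_rot: [180.0, -0.0, 166.1]
wrist_force: [-0.4, -0.2, -0.4]
opening: 0.0499
grasp_force: 0.0
[ 0.52522132 -0.24991211  0.23134844] [ 1.79998873e+02 -9.50046947e-03  1.66065292e+02] [-25.4   9.4  15.   95.6  -0.  -11.5]
160 248 257
205 248 257
[[0.5078, -0.2473, 0.069], [0.5594, -0.2601, 0.069]] -13.994627117641745
```

View pics/w5.png

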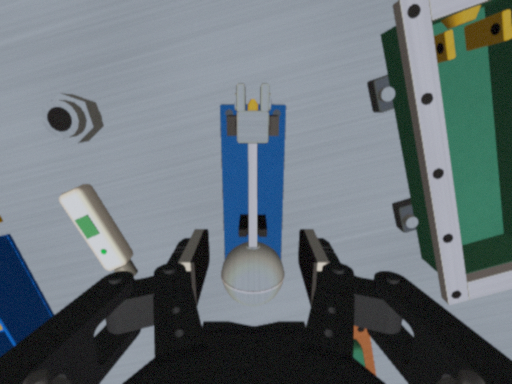

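Lever B has the same picture: bar at column 252.5, carrier edge at row 143, and the area around the bar clear. It needs about 1.7 mm of sideways correction, then I'll go down and feel it.

```bash
python3 -m crank '[{"gripper":50,"travel":[-1,-1.7,40],"twist":[0,0,0]},{"gripper":50,"travel":[0,0,50],"twist":[0,0,0]},{"gripper":50,"travel":[0,0,50],"twist":[0,0,0]},{"gripper":50,"travel":[0,0,34],"twist":[0,0,0]},{"gripper":50,"travel":[0,0,13],"twist":[0,0,0]},{"gripper":50,"travel":[0,0,0],"twist":[0,0,0]},{"gripper":5,"travel":[0,0,0],"twist":[0,0,0]},{"gripper":5,"travel":[0,0,0],"twist":[0,0,0]},{"gripper":5,"travel":[0,0,0],"twist":[0,0,0]},{"gripper":5,"travel":[0,0,0],"twist":[0,0,0]},{"gripper":5,"travel":[0,0,0],"twist":[0,0,0]},{"gripper":5,"travel":[0,0,0],"twist":[0,0,0]}]' 80;  python3 -m crank '[{"gripper":5,"travel":[0,0,-1],"twist":[0,0,0]},{"gripper":5,"travel":[0,0,-1],"twist":[0,0,0]},{"gripper":5,"travel":[0,0,-1],"twist":[0,0,0]},{"gripper":5,"travel":[0,0,-1],"twist":[0,0,0]},{"gripper":5,"travel":[0,0,0],"twist":[0,0,0]},{"gripper":5,"travel":[0,0,0],"twist":[0,0,0]},{"gripper":5,"travel":[0,0,0],"twist":[0,0,0]}]'; python3 -c "
from h import *
o=bot.get_obs();print(o['torque'],o['wrist_force'],o['ee_pos'],o['tcp_rot'])"
```

```text
time: 9.98
ee_pos: [0.5265, -0.2522, 0.0461]
tcp_rot: [-180.0, 0.1, 166.0]
wrist_force: [-1.0, 0.6, 6.0]
opening: 0.0085
grasp_force: 78.6
time: 10.85
ee_pos: [0.5257, -0.2519, 0.0484]
tcp_rot: [180.0, -0.0, 166.0]
wrist_force: [-0.1, -0.6, -6.9]
opening: 0.0084
grasp_force: 77.9
[ 0.02067898 -0.00628405  0.03508152] [-0.12586382 -0.62571818 -6.92060927] [ 0.5257417  -0.25187646  0.04838613] [ 1.79998131e+02 -9.76080813e-03  1.65974883e+02]
```

Lever B reads 6.5–6.9 N with about zero moment, so it is the light lever, held at its balance point. I'll lift it, then carry it level over to the trap body.

```bash
python3 -m crank '[{"gripper":5,"travel":[0,0,-5],"twist":[0,0,0]},{"gripper":5,"travel":[0,0,-15],"twist":[0,0,0]},{"gripper":5,"travel":[0,0,-25],"twist":[0,0,0]},{"gripper":5,"travel":[0,0,-30],"twist":[0,0,0]},{"gripper":5,"travel":[0,0,-30],"twist":[0,0,0]},{"gripper":5,"travel":[0,0,-17],"twist":[0,0,0]},{"gripper":5,"travel":[0,0,-8],"twist":[0,0,0]},{"gripper":5,"travel":[0,0,0],"twist":[0,0,0]},{"gripper":5,"travel":[0,0,0],"twist":[0,0,0]}]'; python3 -m crank '[{"gripper":5,"travel":[2.5,9.9,0],"twist":[0,0,0]},{"gripper":5,"travel":[6,21,0],"twist":[0,0,0]},{"gripper":5,"travel":[8,30,0],"twist":[0,0,0]},{"gripper":5,"travel":[10,35,0],"twist":[0,0,0]},{"gripper":5,"travel":[10,35,0],"twist":[0,0,0]},{"gripper":5,"travel":[10,35,0],"twist":[0,0,0]},{"gripper":5,"travel":[8,30,0],"twist":[0,0,0]},{"gripper":5,"travel":[6,21,0],"twist":[0,0,0]},{"gripper":5,"travel":[3,13,0],"twist":[0,0,0]},{"gripper":5,"travel":[2,6,0],"twist":[0,0,0]},{"gripper":5,"travel":[0,0,0],"twist":[0,0,0]}]';python3 -m crank '[{"gripper":5,"travel":[0,0,0],"twist":[0,0,-0.03]},{"gripper":5,"travel":[0,0,0],"twist":[0,0,-0.06]},{"gripper":5,"travel":[0,0,0],"twist":[0,0,-0.07]},{"gripper":5,"travel":[0,0,0],"twist":[0,0,-0.07]},{"gripper":5,"travel":[0,0,0],"twist":[0,0,-0.06]},{"gripper":5,"travel":[0,0,0],"twist":[0,0,-0.035]},{"gripper":5,"travel":[0,0,0],"twist":[0,0,0]},{"gripper":5,"travel":[0,0,0],"twist":[0,0,0]},{"gripper":5,"travel":[0,0,0],"twist":[0,0,0]}]'; python3 - <<'E'
from h import *
o=bot.get_obs();print(o['torque'],o['wrist_force'],o['ee_pos'],o['tcp_rot'],o['qd'])
im=bot.camera('wrist')[:,:,::-1]; cv2.imwrite('pics/w6.png',im)
s=bot.camera('scene')[:,:,::-1]; cv2.imwrite('pics/s6.png',s); t=bot.camera('top')[:,:,::-1]; cv2.imwrite('pics/t6.png',t)
v=np.vstack([np.hstack([cv2.resize(s[130:290,160:360],(400,320)),cv2.resize(t[100:240,195:335],(320,320))]),np.hstack([cv2.resize(im,(373,280)),np.zeros((280,347,3),np.uint8)])]); cv2.imwrite('pics/m6.png',v)
E
```

```text
time: 11.98
ee_pos: [0.5254, -0.2517, 0.1773]
tcp_rot: [180.0, -0.1, 166.0]
wrist_force: [0.3, -0.2, -6.2]
opening: 0.0085
grasp_force: 78.1
time: 13.35
ee_pos: [0.5193, -0.007, 0.1785]
tcp_rot: [-180.0, -0.0, 166.0]
wrist_force: [0.1, -0.1, -6.5]
opening: 0.0085
grasp_force: 78.3
time: 14.48
ee_pos: [0.5194, -0.0072, 0.1785]
tcp_rot: [-180.0, -0.0, -175.4]
wrist_force: [-0.1, -0.8, -7.2]
opening: 0.0081
grasp_force: 78.3
[-0.03882323  0.04095491  0.02321541] [-0.0676893  -0.78265825 -7.24494586] [ 0.51940018 -0.0072208   0.17847056] [-1.79998791e+02 -3.27724170e-03 -1.75431949e+02] [ 0.07326872 -0.01216504 -0.02320238  0.08858109  0.01475104  0.00523862]
```

View pics/m6.png

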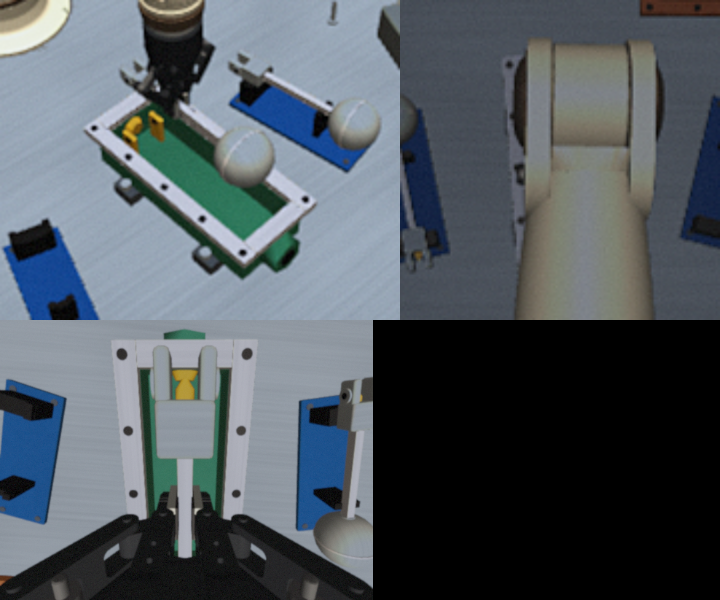

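The scene view shows the lever level over the trap body, the ball above the far end, the heavy lever on its stand, and the other stand empty. In the wrist view the carrier sits between the bracket cheeks, centred between the flange holes. Next I'll measure the alignment.

```bash
python3 - <<'E'
from h import *
im=cv2.imread('pics/w6.png'); c=bot.calibration("wrist"); g=cv2.cvtColor(im,cv2.COLOR_BGR2GRAY); hsv=cv2.cvtColor(im,cv2.COLOR_BGR2HSV)
H=[]
for u,v in((167,47),(338,47),(176,152),(324,152),(184,238),(318,238)):
    s=g[v-11:v+12,u-9:u+10].astype(float); w=np.clip(110-s,0,None) if s.min()<90 else s*0; w[s>90]=0
    n,l,st,ce=cv2.connectedComponentsWithStats((s<90).astype(np.uint8)); i=1+np.argmin(np.hypot(*(ce[1:]-[9,11]).T)) 
    H.append(ce[i]+[u-9,v-11]); print(H[-1].round(1),st[i,4],end=' ')
w=ray("wrist",H,.1,c)[:,:2]; print(w.round(4).tolist()); m=(w[0::2]+w[1::2])/2; d=m[2]-m[0]
print("mid",m.round(4).tolist(),"yaw",np.degrees(np.arctan2(d[1],d[0])))
col=im[:,245]; # near flange edge rows at a side column
for u in(200,300): print(u,[int(x) for x in hsv[15:60:3,u,1]])
L=.195
for r in (200,225,260):
    k=np.where((hsv[r,225:285,1]<60)&(g[r,225:285]>110))[0]+225; print("bar",r,k.min(),k.max(),ray("wrist",((k.min()+k.max())/2,r),L+.007,c)[0].round(4))
k=np.where((hsv[170,200:310,1]<60)&(g[170,200:310]>110))[0]+200; print("carrier row170",k.min(),k.max(),ray("wrist",((k.min()+k.max())/2,170),L+.014,c)[0])
gr=[int(x) for x in g[175:205,225]];print("edge col225 rows175+",gr)
# ball in scene
b=cv2.HoughCircles(cv2.resize(cv2.cvtColor(cv2.imread('pics/s6.png'),6)[190:230,255:310],None,fx=4,fy=4,interpolation=2),cv2.HOUGH_GRADIENT,1,200,param1=80,param2=12,minRadius=48,maxRadius=72)
p=b[0,0]/4+[255,190,0] if b is not None else (282.5,208,15); print("ball px",p)
for z in(.185,.19,.195,.2): print(z,ray("scene",p[:2],z)[0].round(4))
E
```

```text
[166.8  46.3] 167 [338.8  46.1] 164 [175.5 151.6] 117 [329.5 151.4] 90 [182.8 238. ] 89 [323.3 237.7] 78 [[0.4091, -0.0791], [0.399, 0.0446], [0.4849, -0.0728], [0.4748, 0.0499], [0.5607, -0.0665], [0.5504, 0.0565]]
mid [[0.404, -0.0172], [0.4799, -0.0114], [0.5555, -0.005]] yaw 4.635033938090727
200 [27, 26, 26, 28, 12, 18, 17, 18, 17, 18, 17, 17, 18, 15, 17]
300 [29, 29, 26, 28, 15, 15, 17, 18, 17, 17, 17, 17, 20, 17, 15]
bar 200 243 264 [ 0.4864 -0.01    0.202 ]
bar 225 243 264 [ 0.4986 -0.009   0.202 ]
bar 260 234 272 [ 0.517  -0.0078  0.202 ]
carrier row170 215 293 [ 0.47100169 -0.01101908  0.209     ]
edge col225 rows175+ [149, 148, 149, 146, 147, 148, 148, 147, 151, 150, 149, 149, 148, 146, 138, 108, 94, 98, 95, 97, 96, 97, 97, 96, 95, 96, 97, 99, 95, 96]
ball px [282.125      208.375       15.52499962]
0.185 [0.6425 0.007  0.185 ]
0.19 [0.6454 0.0043 0.19  ]
0.195 [0.6484 0.0016 0.195 ]
0.2 [ 0.6513 -0.0012  0.2   ]
```

The lever axis and body axis agree (4.6–4.7° yaw, under 1 mm sideways). The wrist view puts the bracket about 3 mm further out than the top view did. The ball's height checks out as level within tolerance. I'll make the small correction and lower to about 30 mm clearance.

```bash
python3 -m crank '[{"gripper":5,"travel":[-1,-0.5,3],"twist":[0,0,0]},{"gripper":5,"travel":[-1.5,-0.3,6],"twist":[0,0,0]},{"gripper":5,"travel":[0,0,7],"twist":[0,0,0]},{"gripper":5,"travel":[0,0,5],"twist":[0,0,0]},{"gripper":5,"travel":[0,0,3],"twist":[0,0,0]},{"gripper":5,"travel":[0,0,0],"twist":[0,0,0]},{"gripper":5,"travel":[0,0,0],"twist":[0,0,0]},{"gripper":5,"travel":[0,0,0],"twist":[0,0,0]},{"gripper":5,"travel":[0,0,0],"twist":[0,0,0]},{"gripper":5,"travel":[0,0,0],"twist":[0,0,0]},{"gripper":5,"travel":[0,0,0],"twist":[0,0,0]}]'; python3 - <<'E'
from h import *
o=bot.get_obs();print(o['torque'],o['wrist_force'],o['ee_pos'],o['tcp_rot'],abs(o['qd']).max())
s=bot.camera('scene')[:,:,::-1]; im=bot.camera('wrist')[:,:,::-1]
cv2.imwrite('pics/m7.png',np.hstack([cv2.resize(s[130:290,160:360],(400,320)),cv2.resize(im,(400,300),interpolation=3)[:300].copy() if 0 else cv2.resize(im,(400,320))]))
b=cv2.HoughCircles(cv2.resize(cv2.cvtColor(s.copy(),6)[190:235,255:310],None,fx=4,fy=4,interpolation=2),cv2.HOUGH_GRADIENT,1,200,param1=80,param2=12,minRadius=48,maxRadius=72)
p=b[0,0]/4+[255,190,0];print(p)
for z in(.165,.17,.175): print(z,ray("scene",p[:2],z)[0].round(4))
E
```

```text
time: 16.0
ee_pos: [0.522, -0.0078, 0.1545]
tcp_rot: [-180.0, 0.0, -175.4]
wrist_force: [-0.3, 0.2, -5.8]
opening: 0.0081
grasp_force: 78.3
[-0.00673971  0.02511385 -0.04886261] [-0.30933443  0.20221648 -5.81751471] [ 0.52198    -0.00777768  0.15449883] [-1.79998464e+02  2.18325753e-03 -1.75405691e+02] 0.11112522645203156
[282.375      215.125       15.07499981]
0.165 [0.6484 0.0033 0.165 ]
0.17 [6.512e-01 6.000e-04 1.700e-01]
0.175 [ 0.6541 -0.002   0.175 ]
```

View pics/m7.png

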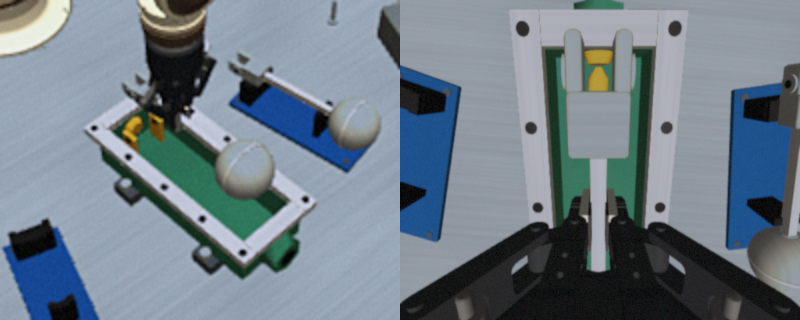

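The lever hangs level and still over the body, ball about 29 mm above the flange, with its pivot end over the bracket. The heavy lever is on its stand. Handing in.

```bash
python3 -c "
from workcell import bot
print(bot.job_done())"
```

```text
the job is handed in; nothing more can be done
None
```

I handed the job in at about 16 s of the 51 s allowed: the lighter right-hand lever is held level and still over the trap body, its ball about 29 mm above the flange and its pivot within about 3 mm of the bracket axis; the heavier left-hand one is back on its stand, and no other item was handled.

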